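# Nip a circuit board in the vice, then point out the screw and the part

### The arm

A 6-joint arm with a two-finger parallel gripper is mounted at the origin on a cart in front of the work surface, level with it; the furniture and walls round the work are solid. World frame = base frame: x ahead of the robot, y to its left, z up, the work surface at z = 0. Lengths are in mm, angles in degrees, forces in N, time in s.
With the tool pointing down it reaches from about 325 to 900 mm from the base axis. Payload 6.1 kg.
Tool frame: the origin (TCP) lies between the finger pads, 19 mm behind the fingertips; this is the grasp point; z points along the fingers, y is the line along which they close (so a half turn about z gives the same grasp; the last joint's range is limited). The gripper opens to 87 mm and grips with 3 to 60 N. Pads are 19 mm wide; open, the fingers measure 117 mm over their backs; the gripper's body (75 mm by 190 mm) begins 51 mm behind the grasp point.
Start: joints at [-72.198, 12.628, 87.462, -0, 79.91, -7.225], TCP at [264.393, -566.314, 241.238] pointing down, gripper open.
Joint ranges: [-170.65, 170.65], [-52.31, 119.04], [5.05, 147.46], [-71.25, 251.25], [11.57, 151.72], [-153.62, 153.62]. Speed limits (degrees/s): [147.25, 147.25, 172.46, 180, 180, 180].

### API

Orientations are given as [roll, pitch, yaw] about the fixed x, y, z axes, in that order (R = Rz(yaw) Ry(pitch) Rx(roll)).
In Python, from rig import ctrl gives the robot as it stands.
- The arm moves only by the tool step_arm, never from a script. Its argument "steps" is a list of rows, each a list of 3 entries, a list of its own where there are three numbers: the shift along the tool's x, y, z in m, then the turn, a rotation vector about the tool's x, y, z in degrees, then the opening in per cent of the stroke, from 0 (shut) to 100 (fully open). In form: [[[dx, dy, dz], [ax, ay, az], fingers], ...]. A call has exactly 5 rows; each row is the pose to reach, as a shift and turn from the pose commanded when the call began, along the tool's axes at that moment; what a row does not reach only later rows make up. A row lasts 1/12 s, in which the tool goes at most 41.7 mm and 7.16 degrees, less where a joint would pass 70% of its speed; a pose out of reach is approached as far as the arm can. A call with a gripper value outside its range is refused whole. The fingers move at their own pace and stop on an object; the grip force is fixed at half the most. Time passes only in rows, so rows that repeat a pose let the fingers close, or fill a call up. It gives the time, the measured TCP pose, the force, the opening and the grip force at its end, in the units of the state.
- ctrl.get_obs(): the state, without advancing time (a new reading comes with each control period).
- ctrl.grab_frame(name): name is "side" or "top"; returns a dict with "color" (420x560x3 uint8, red, green, blue), "z_map" (420x560 float32, mm along the optical axis (not along the pixel's ray), 0 where there is no reading), "mtx" (3x3 intrinsics, pixels), "extrinsics" (4x4, takes a point from camera to world coordinates). Camera axes: x right, y down, z forward; pixel columns grow to the right and rows downward; lengths in mm; the calibration is good to about 2 mm. A picture is of the moment at which its call begins.
- ctrl.sign_off(): hands the job in; it is judged then, once.
The state is a dict: "t": time; "qpos": joint angles; "joint_velocities": joint speeds; "joint_efforts": joint torques, N m; "tcp_pos": TCP position; "eef_rot": TCP orientation; "ft_force": force on the tool from outside, world axes, zero at the start; "wrist_torque": the same for the moment, N m; "grip_width": finger opening in mm; "finger_force": force on a finger pad.
Only numpy, scipy, OpenCV 4.12 (cv2) and the standard library are available. Lean on these libraries where they do the work, as an engineer would, in place of code of your own. Each camera call takes 0.05 s, during which the arm holds its last target. There are 200 camera calls.

### The job

Get this circuit board ready for rework: with the fingertips, push the vice's sliding jaw against the loose board until the board sits square and held between the two lips, without forcing it. Then point out, without touching, first the black thumb screw that a colleague is to tighten and after it the green screw terminal on the held board that is to be resoldered, each time with the tool point straight above it and the fingertips a centimetre or two clear of its top, keeping still for a good three seconds. Finish still pointing at the green terminal; pick nothing up, and do not touch the board, the thumb screw or the things lying about.

Things in the scene. Friction and masses are not known exactly. Their poses are not given: they have to be found in the camera images.
- vice: board vice screwed to the worktop: black base 156 x 124 mm and three white cross bars 110 mm long, tops at 43 mm: front bar (x -65 to -48 mm), sliding jaw, fixed rear bar (x 57 to 75) with a black lip, its rubber liner facing the board at x = 51, top 51 mm. Origin: under it on the worktop, x from thumb screw to rear bar, y along the bars, z up. A block carries the loose board, underside at 43 mm
- vice_jaw (a joint): opening of the sliding jaw in m: 0 at its end stop toward the rear bar, growing as it slides along -x of the vice toward the thumb screw (most 0.024); starts 0.013 to 0.020. Reads about 0.0015 when the 53 mm board is held between jaw and liner. It runs on two rods with about 6 N of friction, cannot tip, and stays where it is left
- jaw_lip (a point): middle of the front face (thumb-screw side) of the black lip on the sliding jaw, 47 mm up, moving with the jaw. The lip is 104 mm long along y, 3.5 mm thick and stands 8 mm (43 to 51 mm) above the jaw's white bar, whose flat top, 17 mm wide, lies in front of it (small screw heads 20 mm either side of the middle). Pushing this face along +x of the vice closes the jaw
- vice_knob: black ribbed thumb screw at the front of the vice, 30 mm diameter, 17 mm long, its axis along x of the vice at 27 mm height. The origin of this entry coincides with the origin of the vice: use screw_top for its place
- screw_top (a point): top of the black thumb screw, middle of its length, 42 mm above the worktop
- board: green circuit board 53 x 86 mm, 2 mm thick, parts up to 11 mm above its underside, lying loose in the vice, a few mm out of place and turned by up to 3 degrees. Origin: middle of its underside; x across its 53 mm width (toward the rear bar), y along its length, z up. When held, its origin is at x = 24.5 mm in the vice's frame
- terminal_top (a point): middle of the top of the green screw terminal of the board in the vice: a block 22 mm long along y, 8 mm wide, top 11 mm above the board's underside, on the edge next to the sliding jaw, right-hand end seen from the thumb screw; moves with the board. A cream pin header stands 38 mm to the left of it on the same edge
- spare_board: second, equal circuit board lying flat on the worktop right of the vice: leave alone. Origin: middle of its underside
- loupe: black loupe, 37 mm diameter, 33 mm high, standing right of the vice: leave alone. Origin: middle of its underside
- pen: green and white flux pen, 125 mm long, lying at the left front of the worktop: leave alone. Origin: middle of its underside
- lamp_head (a point): middle of the round cream magnifier lamp, a fixed upright ring 200 mm across and 60 mm deep that hangs over the back of the worktop (180 to 380 mm up). An arm that swings past it must pass well on the robot's side of it, about 0.2 m nearer the robot

How it is judged (in metres and radians):
On the way, in this order (a step that is already met when the one before it is completed fails the run):
1. the sliding jaw has been pushed up and the board is nipped squarely between the lips (value of joint vice_jaw below 0.003 m and x of board in the frame of vice between 0.0228 and 0.0262 m and angle between the x axis of board and the x axis of vice, either way round below 0.025 rad and z of board in the frame of vice between 0.0415 and 0.0455 m), for 0.2 s.
2. the tool point has stayed just above the thumb screw for 2.5 s (horizontal distance between the grasp point and screw_top below 0.012 m and z of the grasp point in the frame of screw_top between 0.012 and 0.055 m), for 2.5 s.
3. the tool point has stayed just above the green terminal for 2.5 s (horizontal distance between the grasp point and terminal_top below 0.012 m and z of the grasp point in the frame of terminal_top between 0.012 and 0.055 m), for 2.5 s.
At the end, for the whole second after the job is handed in: jaw within 3 mm of its end stop; board flat, square to 1.4 degrees and within 1.7 mm of its held place; tool point (19 mm behind the fingertips) still within 12 mm sideways of the top of the green terminal and 12 to 55 mm above it (all of step 1 and all of step 3 and linear speed of board below 0.01 m/s); the robot touches nothing.
It fails at once if the robot touches the board (contact force between any of the fingers, the arm and board above 0.3 N).
It fails at once if the robot touches the thumb screw (contact force between any of the fingers, the arm and vice_knob above 0.3 N).
It fails at once if the board is lifted out of the vice (z of board in the frame of vice above 0.052 m).
It fails at once if the vice is pressed with more than 45 N (contact force between the fingers and vice above 45 N).
It fails at once if the spare board, the loupe or the flux pen is pushed or picked up (distance of any of spare_board, loupe, pen from where it was at the start of the episode above 0.012 m).
It also fails if it takes over 53 s, if anything falls off the work surface, if the arm or the gripper's body presses on something with over 40 N, if the wrist force passes 120 N, or if a joint passes its speed limit or range.

## Working session

There is one attempt and no reset: what is moved stays moved. The work goes in short steps, Python scripts to look and compute and a tool call to move; the robot and the scene stay as the last step left them, time stands still between calls to the robot, and variables do not carry over. Pictures are saved under pics/ and viewed, at most 10 in all, crops included, and the job is handed in when it is done.

Besides the shell and the picture viewer there is one more tool, called after "Emit:" by a JSON object that holds its "api" and its "payload". step_arm: Moves the arm, as the interface text tells. Its arguments: {"type":"object","properties":{"steps":{"type":"array"}},"required":["steps"]}

```bash
mkdir -p pics; python3 - <<'E'
from rig import ctrl
import cv2,numpy as np
for n in("top","side"):
    f=ctrl.grab_frame(n); np.savez(f"pics/{n}0.npz",**f)
    cv2.imwrite(f"pics/{n}0.png",f["color"][:,:,::-1])
    print(n,f["mtx"].tolist(),f["extrinsics"].round(3).tolist())
o=ctrl.get_obs();print(o)
E
```

```text
top [[417.66488097014013, 0.0, 278.07878124043776], [0.0, 417.66488097014013, 210.62503016070187], [0.0, 0.0, 1.0]] [[0.001, -0.999, 0.043, 397.951], [-1.0, -0.001, -0.014, 165.281], [0.014, -0.043, -0.999, 1112.675], [0.0, 0.0, 0.0, 1.0]]
side [[453.83609198903724, 0.0, 283.388219455441], [0.0, 453.83609198903724, 206.6018023386077], [0.0, 0.0, 1.0]] [[0.024, 0.833, -0.552, 1033.807], [1.0, -0.013, 0.023, 132.462], [0.012, -0.553, -0.833, 1016.05], [0.0, 0.0, 0.0, 1.0]]
{'t': 0.1, 'qpos': array([-7.21981854e+01,  1.26704507e+01,  8.75175761e+01,  2.20253861e-04,
        7.99119394e+01, -7.22602626e+00]), 'joint_velocities': array([ 0.02770121, -0.16566399, -0.16106759,  0.09365628,  0.06872866,
        0.05380175]), 'joint_efforts': array([ 1.76225105e-03, -4.95942414e+01, -3.88521266e+01,  7.01963506e-02,
        5.13772108e-02, -6.18892500e-05]), 'tcp_pos': array([ 264.23839915, -565.81928797,  240.26467361]), 'eef_rot': array([-1.79900855e+02, -1.27891753e-02,  2.50277910e+01]), 'ft_force': array([ 0.57508289, -0.61870873, -1.07917708]), 'wrist_torque': array([ 0.01515994, -0.00581638, -0.05812088]), 'finger_force': 0.0, 'grip_width': 86.93313499825685}
```

View pics/top0.png

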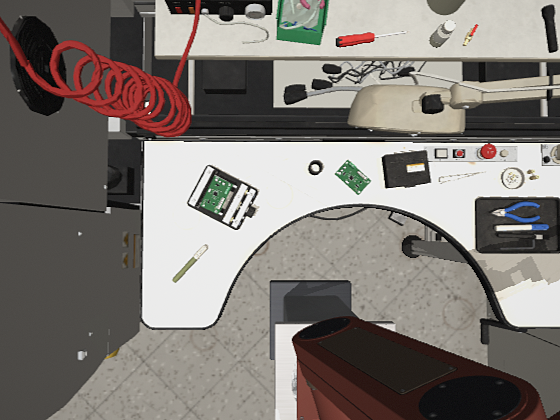

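View pics/side0.png

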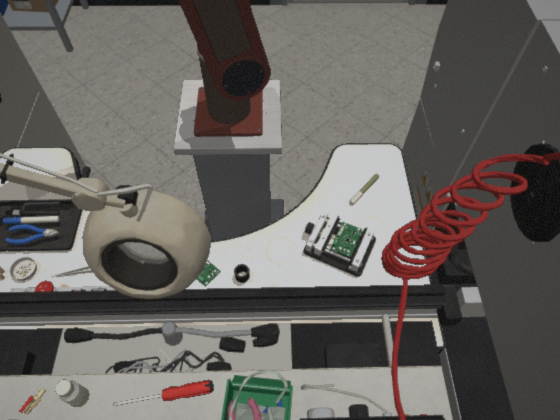

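The top view shows the vice at (222,197) with its thumb screw at (252,211), the pen at (190,263), the loupe at (316,167) and the spare board at (352,175). I'll enlarge the vice in both views.

```bash
python3 - <<'E'
import cv2,numpy as np
t=cv2.imread("pics/top0.png")[155:240,175:275]; s=cv2.imread("pics/side0.png")[205:280,295:385]
cv2.imwrite("pics/topc.png",cv2.resize(t,None,fx=7,fy=7,interpolation=cv2.INTER_CUBIC))
cv2.imwrite("pics/sidec.png",cv2.resize(s,None,fx=8,fy=8,interpolation=cv2.INTER_CUBIC))
E
```

```text
(no output)
```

View pics/topc.png

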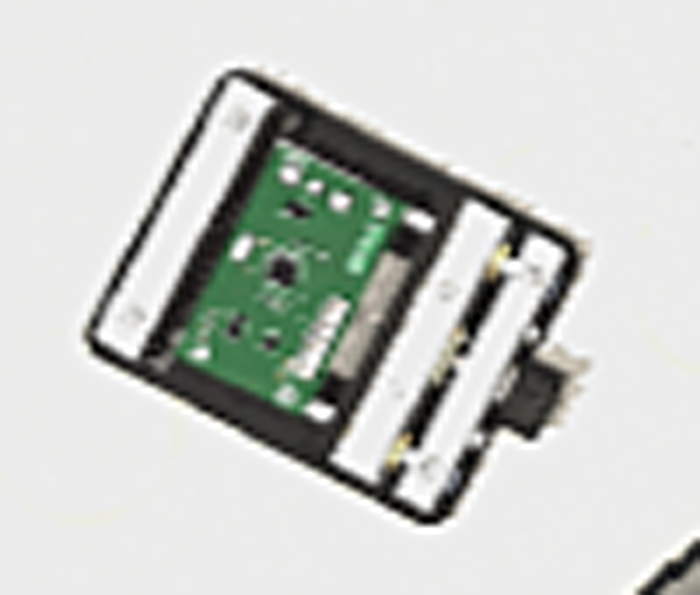

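View pics/sidec.png

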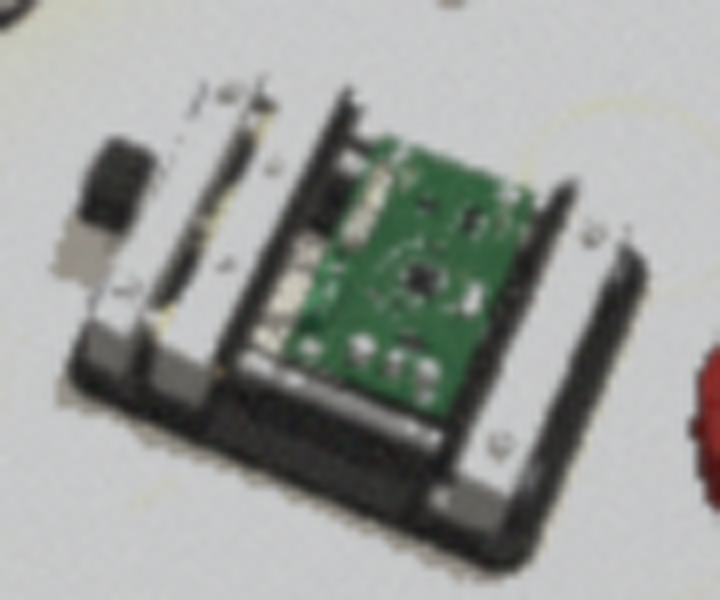

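```bash
cat >h.py <<'E'
import numpy as np
from scipy.optimize import least_squares
D={n:dict(np.load(f"pics/{n}0.npz")) for n in("top","side")}
CR={"top":(175,155,7),"side":(295,205,8)}
def proj(n,P):
    E=D[n]["extrinsics"];p=(np.atleast_2d(P)-E[:3,3])@E[:3,:3];q=p@D[n]["mtx"].T;return q[:,:2]/q[:,2:]
def full(n,uv):
    a,b,s=CR[n];return (np.array(uv,float)+.5)/s-.5+[a,b]
def ray(n,px,z):
    E=D[n]["extrinsics"];d=E[:3,:3]@np.linalg.solve(D[n]["mtx"],[*px,1]);return E[:3,3]+d*(z-E[2,3])/d[2]
def w(p,P):
    c,s=np.cos(p[2]),np.sin(p[2]);P=np.atleast_2d(P);return np.c_[p[0]+c*P[:,0]-s*P[:,1],p[1]+s*P[:,0]+c*P[:,1],P[:,2]]
def inv(p,q):
    c,s=np.cos(p[2]),np.sin(p[2]);d=np.array(q[:2])-p[:2];return np.array([c*d[0]+s*d[1],-s*d[0]+c*d[1]])
V=[[75,-55],[57,-55],[57,55],[75,55],[-65,-55],[-48,-55],[-48,55],[-65,55]]
V=np.c_[np.array(V,float),np.full(8,43.)]
O={"top":[(235,78),(275,100),(140,358),(100,338),(562,255),(528,235),(395,492),(432,512)],
"side":[(520,500),(458,475),(575,190),(625,225),(90,310),(145,330),(262,110),(205,85)]}
def fit(ns):
    r=least_squares(lambda p:np.concatenate([(proj(n,w(p,V))-full(n,O[n])).ravel() for n in ns]),[460,330,1.08],x_scale=[10,10,.1],loss="soft_l1");return r
E
python3 - <<'E'
from h import *
for ns in(["top"],["side"],["top","side"]):
    r=fit(ns);p=r.x;print(ns,p[:2],np.degrees(p[2]),np.abs(r.fun).round(1))
    for nm,n,uv,z in[("knob","top",(530,397),42),("knob","side",(120,160),42),("term","top",(367,248),54),("term","side",(330,205),54),("hdr","top",(322,338),52),
      ("lipfront","top",(460,205),43),("lipfront","top",(332,455),43),("lipside","side",(348,90),51),("lipside","side",(232,350),51),
      ("jawfrontLow","side",(150,358),43),("jawfront","top",(508,225),43),("jawfront","top",(375,480),43)]:
        q=ray(n,full(n,uv),z);print(nm,n,inv(p,q).round(1),q.round(0)[:2])
E
```

```text
['top'] [476.56261551 289.06948698] 62.49400176556404 [0.1 0.5 0.4 0.4 0.5 0.7 1.  0.3 1.5 0.6 0.5 0.8 0.5 0.5 0.1 0.7]
knob top [-76.1  -0.4] [442. 221.]
knob side [-72.9  -0.4] [443. 224.]
term top [  0.6 -20.8] [495. 280.]
term side [-6.   6.8] [468. 287.]
hdr top [ 0.1 15.7] [463. 296.]
lipfront top [-20.6 -50.9] [512. 247.]
lipfront top [-21.9  51.9] [420. 294.]
lipside side [-17.4  50.1] [424. 297.]
lipside side [-13.4 -51.5] [516. 253.]
jawfrontLow side [-35.6 -60.9] [514. 229.]
jawfront top [-39.6 -52.5] [505. 230.]
jawfront top [-40.1  52.7] [411. 278.]
['side'] [482.17776176 291.29169185] 64.62440499630867 [0.3 0.2 0.3 0.5 0.2 0.1 0.8 1.9 1.1 2.5 1.5 2.5 0.1 4.7 1.  3.9]
knob top [-80.4   6.6] [442. 221.]
knob side [-77.3   6.5] [443. 224.]
term top [ -4.5 -16.6] [495. 280.]
term side [-10.1  11.2] [468. 287.]
hdr top [-3.8 19.8] [463. 296.]
lipfront top [-26.9 -45.9] [512. 247.]
lipfront top [-24.4  56.8] [420. 294.]
lipside side [-19.9  54.9] [424. 297.]
lipside side [-19.7 -46.8] [516. 253.]
jawfrontLow side [-42.3 -55.4] [514. 229.]
jawfront top [-46.  -46.9] [505. 230.]
jawfront top [-42.5  58.3] [411. 278.]
['top', 'side'] [478.48870799 290.13332341] 63.13328409746055 [0.9 1.  0.3 1.  0.8 0.2 1.3 0.1 1.  1.7 0.  1.8 0.6 0.3 0.  0.2 1.8 0.7
 1.1 0.6 0.1 0.7 0.5 2.3 1.9 0.4 2.4 0.6 0.2 6.1 1.2 5.4]
knob top [-77.9   1.7] [442. 221.]
knob side [-74.7   1.7] [443. 224.]
term top [ -1.4 -19.5] [495. 280.]
term side [-7.7  8.1] [468. 287.]
hdr top [-1.6 16.9] [463. 296.]
lipfront top [-23.  -49.4] [512. 247.]
lipfront top [-23.2  53.3] [420. 294.]
lipside side [-18.7  51.6] [424. 297.]
lipside side [-15.8 -50.1] [516. 253.]
jawfrontLow side [-38.1 -59.2] [514. 229.]
jawfront top [-42.  -50.8] [505. 230.]
jawfront top [-41.3  54.4] [411. 278.]
```

The top camera puts the vice origin near (476.5, 289), yaw 62.5°. The jaw lip's front face is at vice x ≈ -21, the screw at (-76, 0) and the terminal at y ≈ -21. I'll start the transit now, turning the tool to line up with the vice.

Emit:
{"api": "step_arm", "payload": {"steps": [[[0.015,-0.019,0],[0,0,-7],0],[[0.03,-0.038,0],[0,0,-14],0],[[0.045,-0.057,0],[0,0,-21],0],[[0.06,-0.076,0],[0,0,-28],0],[[0.075,-0.094,0],[0,0,-35],0]]}}

```text
t: 0.52
tcp_pos: [292.5, -447.9, 240.6]
eef_rot: [-179.9, -0.0, 60.4]
ft_force: [0.6, 1.1, -0.3]
grip_width: 61.5
finger_force: 0.0
```

Emit:
{"api": "step_arm", "payload": {"steps": [[[0.035,-0.01,0],[0,0,-2.5],0],[[0.07,-0.021,0],[0,0,-2.5],0],[[0.104,-0.031,0],[0,0,-2.5],0],[[0.139,-0.041,0],[0,0,-2.5],0],[[0.173,-0.052,0],[0,0,-2.5],0]]}}

```text
t: 0.93
tcp_pos: [333.9, -271.7, 240.8]
eef_rot: [-180.0, -0.0, 62.5]
ft_force: [1.1, 0.6, -0.3]
grip_width: 28.5
finger_force: 0.0
```

Emit:
{"api": "step_arm", "payload": {"steps": [[[0.035,-0.009,0],[0,0,0],0],[[0.07,-0.017,0],[0,0,0],0],[[0.104,-0.026,0],[0,0,0],0],[[0.138,-0.035,0],[0,0,0],0],[[0.172,-0.043,0],[0,0,0],0]]}}

```text
t: 1.35
tcp_pos: [374.9, -99.3, 241.1]
eef_rot: [-180.0, -0.0, 62.5]
ft_force: [0.1, -1.1, -0.2]
grip_width: 1.7
finger_force: 0.0
```

Emit:
{"api": "step_arm", "payload": {"steps": [[[0.035,-0.009,0],[0,0,0],0],[[0.07,-0.017,0],[0,0,0],0],[[0.104,-0.026,0],[0,0,0],0],[[0.138,-0.035,0],[0,0,0],0],[[0.172,-0.043,0],[0,0,0],0]]}}

```text
t: 1.77
tcp_pos: [416.1, 73.2, 241.1]
eef_rot: [180.0, 0.0, 62.5]
ft_force: [1.1, -0.0, 0.4]
grip_width: 0.2
finger_force: 0.0
```

Emit:
{"api": "step_arm", "payload": {"steps": [[[0.03,-0.008,0],[0,0,0],0],[[0.06,-0.016,0],[0,0,0],0],[[0.09,-0.023,0],[0,0,0],0],[[0.12,-0.03,0],[0,0,0],0],[[0.12,-0.03,0],[0,0,0],0]]}}

```text
t: 2.18
tcp_pos: [445.3, 195.8, 240.8]
eef_rot: [-179.9, -0.1, 62.7]
ft_force: [-0.6, -0.7, -0.5]
grip_width: 0.6
finger_force: 0.0
```

Emit:
{"api": "step_arm", "payload": {"steps": [[[0.017,-0.004,0.03],[0,0,0],0],[[0.034,-0.008,0.06],[0,0,0],0],[[0.05,-0.012,0.09],[0,0,0],0],[[0.061,-0.015,0.12],[0,0,0],0],[[0.061,-0.015,0.131],[0,0,0],0]]}}

```text
t: 2.6
tcp_pos: [457.1, 252.8, 105.5]
eef_rot: [-179.7, 0.3, 62.6]
ft_force: [-0.5, -0.2, -0.6]
grip_width: 0.5
finger_force: 0.0
```

```bash
python3 - <<'E'
from rig import ctrl
import cv2,numpy as np
for k in range(3): f=ctrl.grab_frame("top")
g=ctrl.grab_frame("side")
a=cv2.resize(f["color"][155:240,175:275,::-1],None,fx=4,fy=4,interpolation=cv2.INTER_CUBIC)
b=cv2.resize(g["color"][195:280,295:395,::-1],None,fx=8,fy=6.8235,interpolation=cv2.INTER_CUBIC)
b=cv2.resize(g["color"][205:280,295:385,::-1],None,fx=8,fy=8,interpolation=cv2.INTER_CUBIC)
cv2.imwrite("pics/b1.png",b)
o=ctrl.get_obs();print(o["t"],o["tcp_pos"],o["eef_rot"],o["ft_force"])
from h import *
p=[476.5,289,np.radians(62.5)];print(inv(p,o["tcp_pos"]))
# predicted pixel (crop) of tip front centre if at measured pose
t=o["tcp_pos"]-[0,0,19]
print((proj("side",t+0)-[295,205])*8)
E
```

```text
2.8 [460.36461512 252.15670368 111.18404471] [ 1.79972405e+02 -7.32177328e-03  6.25115299e+01] [-0.07591739  0.18716967  1.02513232]
[-40.13089456  -2.70007979]
[[222.63734001 117.11232683]]
```

View pics/b1.png

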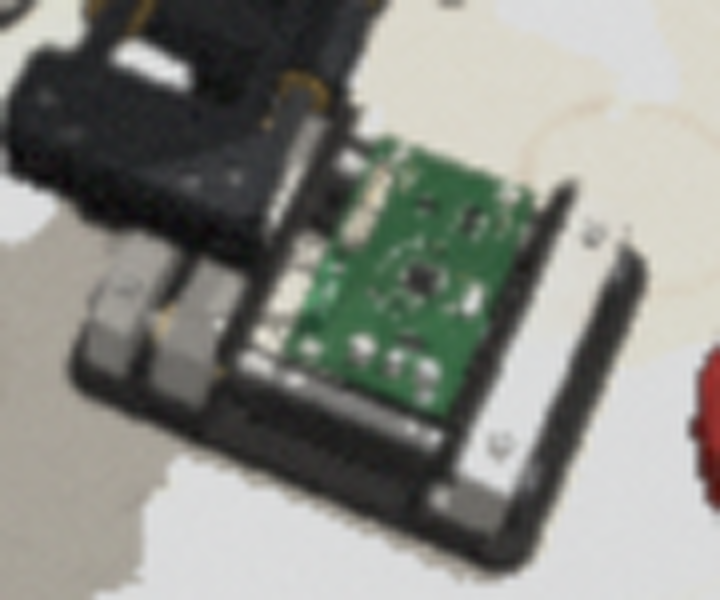

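Emit:
{"api": "step_arm", "payload": {"steps": [[[0.003,-0.0027,0.01],[0,0,0],0],[[0.003,-0.0027,0.02],[0,0,0],0],[[0.003,-0.0027,0.03],[0,0,0],0],[[0.003,-0.0027,0.04],[0,0,0],0],[[0.003,-0.0027,0.046],[0,0,0],0]]}}

```text
t: 3.22
tcp_pos: [458.2, 256.1, 62.6]
eef_rot: [-179.9, 0.1, 62.5]
ft_force: [0.3, -0.3, -0.7]
grip_width: 0.3
finger_force: 0.0
```

Emit:
{"api": "step_arm", "payload": {"steps": [[[0,0,0],[0,0,0],0],[[0,0,0],[0,0,0],0],[[0,0,0],[0,0,0],0],[[0,0,0],[0,0,0],0],[[0,0,0],[0,0,0],0]]}}

```text
t: 3.63
tcp_pos: [459.1, 256.6, 64.5]
eef_rot: [180.0, -0.0, 62.5]
ft_force: [-0.4, -0.5, -0.5]
grip_width: 0.7
finger_force: 0.0
```

Emit:
{"api": "step_arm", "payload": {"steps": [[[0.0015,0,0],[0,0,0],0],[[0.003,0,0],[0,0,0],0],[[0.0045,0,0],[0,0,0],0],[[0.006,0,0],[0,0,0],0],[[0.0075,0,0],[0,0,0],0]]}}

```text
t: 4.05
tcp_pos: [462.0, 262.4, 64.2]
eef_rot: [-180.0, 0.1, 62.6]
ft_force: [-2.3, -5.4, 4.4]
grip_width: 0.4
finger_force: 3.0
```

Emit:
{"api": "step_arm", "payload": {"steps": [[[0.0005,0,0],[0,0,0],0],[[0.001,0,0],[0,0,0],0],[[0.0015,0,0],[0,0,0],0],[[0.002,0,0],[0,0,0],0],[[0.0025,0,0],[0,0,0],0]]}}

```text
t: 4.47
tcp_pos: [463.1, 264.5, 64.2]
eef_rot: [-180.0, 0.2, 62.5]
ft_force: [-3.3, -5.0, 3.6]
grip_width: 1.1
finger_force: 3.0
```

Emit:
{"api": "step_arm", "payload": {"steps": [[[0.0005,0,0],[0,0,0],0],[[0.001,0,0],[0,0,0],0],[[0.0015,0,0],[0,0,0],0],[[0.002,0,0],[0,0,0],0],[[0.0025,0,0],[0,0,0],0]]}}

```text
t: 4.88
tcp_pos: [464.2, 266.7, 64.2]
eef_rot: [-180.0, 0.2, 62.5]
ft_force: [-2.3, -5.8, 4.7]
grip_width: 0.3
finger_force: 3.0
```

Emit:
{"api": "step_arm", "payload": {"steps": [[[0.001,0,0],[0,0,0],0],[[0.002,0,0],[0,0,0],0],[[0.003,0,0],[0,0,0],0],[[0.004,0,0],[0,0,0],0],[[0.005,0,0],[0,0,0],0]]}}

```text
t: 5.3
tcp_pos: [466.5, 271.1, 64.2]
eef_rot: [-180.0, 0.2, 62.5]
ft_force: [-2.6, -5.5, 4.5]
grip_width: 0.1
finger_force: 3.0
```

```bash
python3 - <<'E'
from rig import ctrl
import cv2,numpy as np
g=ctrl.grab_frame("side")
b=cv2.resize(g["color"][205:280,295:385,::-1],None,fx=8,fy=8,interpolation=cv2.INTER_CUBIC)
cv2.imwrite("pics/b2.png",b)
o=ctrl.get_obs()
from h import *
p=[476.5,289,np.radians(62.5)];print(o["t"],inv(p,o["tcp_pos"]),o["ft_force"])
E
```

```text
5.35 [-20.32400602   0.59333058] [-1.90747888 -5.67342108  3.41050526]
```

View pics/b2.png

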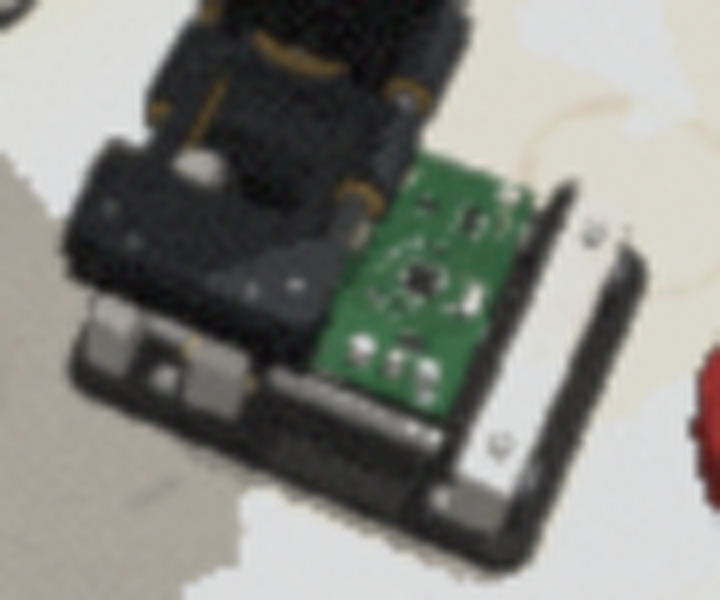

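The jaw has followed, with its gap to the front bar now open at (165,350), and the board hasn't moved. I'll carry on in small steps and watch the force.

Emit:
{"api": "step_arm", "payload": {"steps": [[[0.0005,0,0],[0,0,0],0],[[0.001,0,0],[0,0,0],0],[[0.0015,0,0],[0,0,0],0],[[0.002,0,0],[0,0,0],0],[[0.0025,0,0],[0,0,0],0]]}}

```text
t: 5.77
tcp_pos: [467.6, 273.3, 64.2]
eef_rot: [-180.0, 0.2, 62.5]
ft_force: [-2.5, -5.5, 4.8]
grip_width: 0.4
finger_force: 3.1
```

Emit:
{"api": "step_arm", "payload": {"steps": [[[0.0003,0,0],[0,0,0],0],[[0.0006,0,0],[0,0,0],0],[[0.0009,0,0],[0,0,0],0],[[0.0012,0,0],[0,0,0],0],[[0.0012,0,0],[0,0,0],0]]}}

```text
t: 6.18
tcp_pos: [468.1, 274.3, 64.2]
eef_rot: [-180.0, 0.2, 62.5]
ft_force: [-2.4, -5.6, 4.2]
grip_width: 0.3
finger_force: 3.1
```

Emit:
{"api": "step_arm", "payload": {"steps": [[[0.0003,0,0],[0,0,0],0],[[0.0006,0,0],[0,0,0],0],[[0.0009,0,0],[0,0,0],0],[[0.001,0,0],[0,0,0],0],[[0.001,0,0],[0,0,0],0]]}}

```text
t: 6.6
tcp_pos: [468.6, 275.2, 64.2]
eef_rot: [-180.0, 0.2, 62.5]
ft_force: [-3.1, -5.7, 3.8]
grip_width: -0.0
finger_force: 3.2
```

Emit:
{"api": "step_arm", "payload": {"steps": [[[0.0003,0,0],[0,0,0],0],[[0.0006,0,0],[0,0,0],0],[[0.0009,0,0],[0,0,0],0],[[0.001,0,0],[0,0,0],0],[[0.001,0,0],[0,0,0],0]]}}

```text
t: 7.02
tcp_pos: [469.1, 276.1, 64.2]
eef_rot: [-180.0, 0.2, 62.5]
ft_force: [-2.3, -6.7, 5.5]
grip_width: 0.3
finger_force: 3.2
```

Emit:
{"api": "step_arm", "payload": {"steps": [[[0.0002,0,0],[0,0,0],0],[[0.0004,0,0],[0,0,0],0],[[0.0006,0,0],[0,0,0],0],[[0.0008,0,0],[0,0,0],0],[[0.0008,0,0],[0,0,0],0]]}}

```text
t: 7.43
tcp_pos: [469.4, 276.8, 64.2]
eef_rot: [-180.0, 0.2, 62.5]
ft_force: [-3.6, -6.0, 4.7]
grip_width: 0.5
finger_force: 3.2
```

Emit:
{"api": "step_arm", "payload": {"steps": [[[0.0002,0,0],[0,0,0],0],[[0.0004,0,0],[0,0,0],0],[[0.0006,0,0],[0,0,0],0],[[0.0008,0,0],[0,0,0],0],[[0.0008,0,0],[0,0,0],0]]}}

```text
t: 7.85
tcp_pos: [469.6, 277.1, 64.2]
eef_rot: [-180.0, 0.2, 62.5]
ft_force: [-2.3, -6.4, 5.7]
grip_width: 0.6
finger_force: 4.0
```

Emit:
{"api": "step_arm", "payload": {"steps": [[[0.0002,0,0],[0,0,0],0],[[0.0004,0,0],[0,0,0],0],[[0.0006,0,0],[0,0,0],0],[[0.0006,0,0],[0,0,0],0],[[0.0006,0,0],[0,0,0],0]]}}

```text
t: 8.27
tcp_pos: [469.6, 277.2, 64.2]
eef_rot: [-180.0, 0.3, 62.6]
ft_force: [-4.4, -9.0, 7.3]
grip_width: 0.5
finger_force: 5.1
```

Emit:
{"api": "step_arm", "payload": {"steps": [[[0.0003,0,0],[0,0,0],0],[[0.0006,0,0],[0,0,0],0],[[0.0009,0,0],[0,0,0],0],[[0.0009,0,0],[0,0,0],0],[[0.0009,0,0],[0,0,0],0]]}}

```text
t: 8.68
tcp_pos: [469.7, 277.3, 64.1]
eef_rot: [-179.9, 0.4, 62.6]
ft_force: [-7.1, -12.1, 9.2]
grip_width: 0.6
finger_force: 6.7
```

Emit:
{"api": "step_arm", "payload": {"steps": [[[-0.001,0,0],[0,0,0],0],[[-0.003,0,0],[0,0,0],0],[[-0.006,0,0],[0,0,0],0],[[-0.008,0,0],[0,0,0],0],[[-0.008,0,-0.01],[0,0,0],0]]}}

```text
t: 9.1
tcp_pos: [465.7, 272.0, 72.5]
eef_rot: [-179.9, 0.2, 62.5]
ft_force: [-1.0, -0.5, 0.2]
grip_width: 0.5
finger_force: 0.0
```

Emit:
{"api": "step_arm", "payload": {"steps": [[[0,0,-0.02],[0,0,0],0],[[-0.01,0,-0.05],[0,0,0],0],[[-0.035,0,-0.08],[0,0,0],0],[[-0.065,0,-0.1],[0,0,0],0],[[-0.1,0,-0.11],[0,0,0],0]]}}

```text
t: 9.52
tcp_pos: [422.9, 184.6, 188.6]
eef_rot: [179.7, -0.3, 62.6]
ft_force: [1.3, -0.3, 0.9]
grip_width: 0.4
finger_force: 0.0
```

Emit:
{"api": "step_arm", "payload": {"steps": [[[-0.03,0,0],[0,0,0],0],[[-0.06,0,0],[0,0,0],0],[[-0.06,0,0],[0,0,0],0],[[-0.06,0,0],[0,0,0],0],[[-0.06,0,0],[0,0,0],0]]}}

```text
t: 9.93
tcp_pos: [394.2, 131.1, 185.1]
eef_rot: [179.9, -0.1, 62.5]
ft_force: [0.2, 0.3, -0.1]
grip_width: 0.2
finger_force: 0.0
```

```bash
python3 - <<'E'
from rig import ctrl
import cv2,numpy as np
f=ctrl.grab_frame("top");g=ctrl.grab_frame("side")
cv2.imwrite("pics/t3.png",cv2.resize(f["color"][155:240,175:275,::-1],None,fx=7,fy=7,interpolation=cv2.INTER_CUBIC))
cv2.imwrite("pics/s3.png",cv2.resize(g["color"][205:280,295:385,::-1],None,fx=8,fy=8,interpolation=cv2.INTER_CUBIC))
o=ctrl.get_obs()
from h import *
p=[476.5,289,np.radians(62.5)];print(o["t"],inv(p,o["tcp_pos"]),o["tcp_pos"],o["ft_force"])
E
```

```text
10.0333 [-177.7093696     0.34846483] [394.13385295 131.53076716 184.69559662] [-0.10054913 -0.59445657  0.66643136]
```

View pics/t3.png

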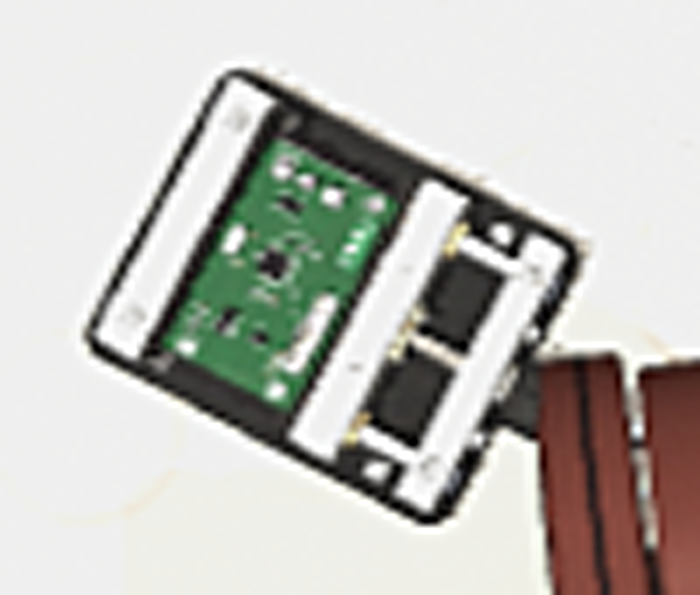

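View pics/s3.png

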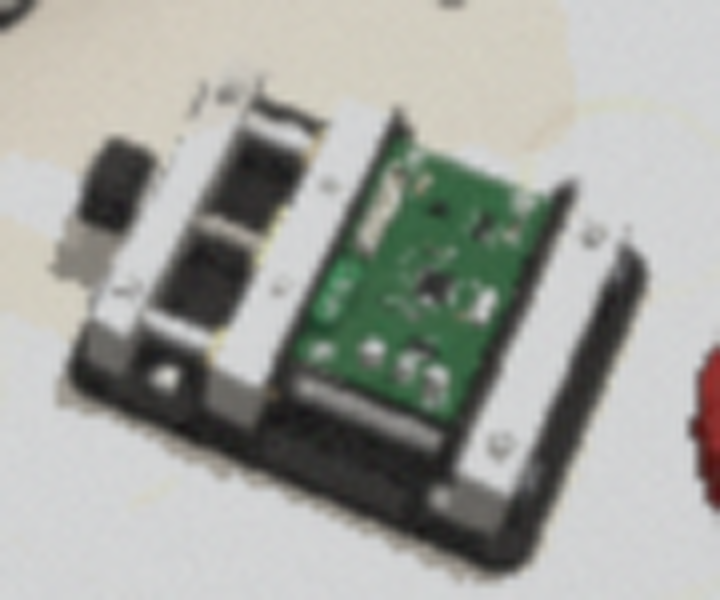

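The jaw is up and the board sits square between the lips. The terminal is at (358,248) in the top crop and (337,290) in the side crop.

```bash
python3 - <<'E'
from h import *
p=[476.5,289,np.radians(62.5)]
for n,uv in(("top",(358,248)),("side",(337,290))):
    q=ray(n,full(n,uv),54);print(n,q,inv(p,q))
E
```

```text
top [495.25928516 283.30655336  54.        ] [  3.61192506 -19.26863025]
side [497.64721446 286.43610572  54.        ] [  7.49049495 -19.94168295]
```

Emit:
{"api": "step_arm", "payload": {"steps": [[[0.03,0,0.02],[0,0,0],0],[[0.06,0,0.045],[0,0,0],0],[[0.09,0,0.07],[0,0,0],0],[[0.103,0,0.09],[0,0,0],0],[[0.103,0,0.1],[0,0,0],0]]}}

```text
t: 10.45
tcp_pos: [440.5, 224.7, 81.3]
eef_rot: [-179.8, 0.1, 62.7]
ft_force: [-1.0, -0.9, 0.2]
grip_width: 0.4
finger_force: 0.0
```

Emit:
{"api": "step_arm", "payload": {"steps": [[[0,0,0.005],[0,0,0],0],[[0,0,0.008],[0,0,0],0],[[0,0,0.008],[0,0,0],0],[[0,0,0.008],[0,0,0],0],[[0,0,0.008],[0,0,0],0]]}}

```text
t: 10.87
tcp_pos: [441.9, 222.0, 77.6]
eef_rot: [179.9, -0.1, 62.5]
ft_force: [0.5, -0.3, 0.6]
grip_width: 0.5
finger_force: 0.0
```

Emit:
{"api": "step_arm", "payload": {"steps": [[[0,0,0],[0,0,0],0],[[0,0,0],[0,0,0],0],[[0,0,0],[0,0,0],0],[[0,0,0],[0,0,0],0],[[0,0,0],[0,0,0],0]]}}

```text
t: 11.28
tcp_pos: [441.2, 222.2, 76.4]
eef_rot: [180.0, -0.0, 62.5]
ft_force: [-0.6, 0.0, -0.5]
grip_width: 0.5
finger_force: 0.0
```

Emit:
{"api": "step_arm", "payload": {"steps": [[[0,0,0],[0,0,0],0],[[0,0,0],[0,0,0],0],[[0,0,0],[0,0,0],0],[[0,0,0],[0,0,0],0],[[0,0,0],[0,0,0],0]]}}

```text
t: 11.7
tcp_pos: [441.0, 222.3, 76.2]
eef_rot: [-180.0, 0.0, 62.5]
ft_force: [-0.6, 1.3, 0.5]
grip_width: 0.5
finger_force: 0.0
```

Emit:
{"api": "step_arm", "payload": {"steps": [[[0,0,0],[0,0,0],0],[[0,0,0],[0,0,0],0],[[0,0,0],[0,0,0],0],[[0,0,0],[0,0,0],0],[[0,0,0],[0,0,0],0]]}}

```text
t: 12.12
tcp_pos: [441.1, 222.2, 76.2]
eef_rot: [-180.0, 0.0, 62.5]
ft_force: [-0.2, -0.1, 1.4]
grip_width: 0.9
finger_force: 0.0
```

Emit:
{"api": "step_arm", "payload": {"steps": [[[0,0,0],[0,0,0],0],[[0,0,0],[0,0,0],0],[[0,0,0],[0,0,0],0],[[0,0,0],[0,0,0],0],[[0,0,0],[0,0,0],0]]}}

```text
t: 12.53
tcp_pos: [441.1, 222.2, 76.2]
eef_rot: [-180.0, 0.0, 62.5]
ft_force: [0.4, 0.6, 0.2]
grip_width: 0.5
finger_force: 0.0
```

Emit:
{"api": "step_arm", "payload": {"steps": [[[0,0,0],[0,0,0],0],[[0,0,0],[0,0,0],0],[[0,0,0],[0,0,0],0],[[0,0,0],[0,0,0],0],[[0,0,0],[0,0,0],0]]}}

```text
t: 12.95
tcp_pos: [441.1, 222.2, 76.2]
eef_rot: [-180.0, -0.0, 62.5]
ft_force: [0.9, 0.2, -0.9]
grip_width: 0.1
finger_force: 0.0
```

Emit:
{"api": "step_arm", "payload": {"steps": [[[0,0,0],[0,0,0],0],[[0,0,0],[0,0,0],0],[[0,0,0],[0,0,0],0],[[0,0,0],[0,0,0],0],[[0,0,0],[0,0,0],0]]}}

```text
t: 13.37
tcp_pos: [441.1, 222.2, 76.2]
eef_rot: [-180.0, 0.0, 62.5]
ft_force: [0.2, -0.0, -0.3]
grip_width: 0.7
finger_force: 0.0
```

Emit:
{"api": "step_arm", "payload": {"steps": [[[0,0,0],[0,0,0],0],[[0,0,0],[0,0,0],0],[[0,0,0],[0,0,0],0],[[0,0,0],[0,0,0],0],[[0,0,0],[0,0,0],0]]}}

```text
t: 13.78
tcp_pos: [441.1, 222.2, 76.3]
eef_rot: [180.0, -0.0, 62.5]
ft_force: [0.3, -0.8, -0.3]
grip_width: 0.3
finger_force: 0.0
```

Emit:
{"api": "step_arm", "payload": {"steps": [[[0,0,0],[0,0,0],0],[[0,0,0],[0,0,0],0],[[0,0,0],[0,0,0],0],[[0,0,0],[0,0,0],0],[[0,0,0],[0,0,0],0]]}}

```text
t: 14.2
tcp_pos: [441.1, 222.3, 76.3]
eef_rot: [180.0, -0.0, 62.5]
ft_force: [-0.1, -0.2, 0.2]
grip_width: 0.4
finger_force: 0.0
```

```bash
python3 - <<'E'
from rig import ctrl
import cv2
g=ctrl.grab_frame("side")
cv2.imwrite("pics/s4.png",cv2.resize(g["color"][205:280,295:385,::-1],None,fx=8,fy=8,interpolation=cv2.INTER_CUBIC))
E
```

```text
(no output)
```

View pics/s4.png

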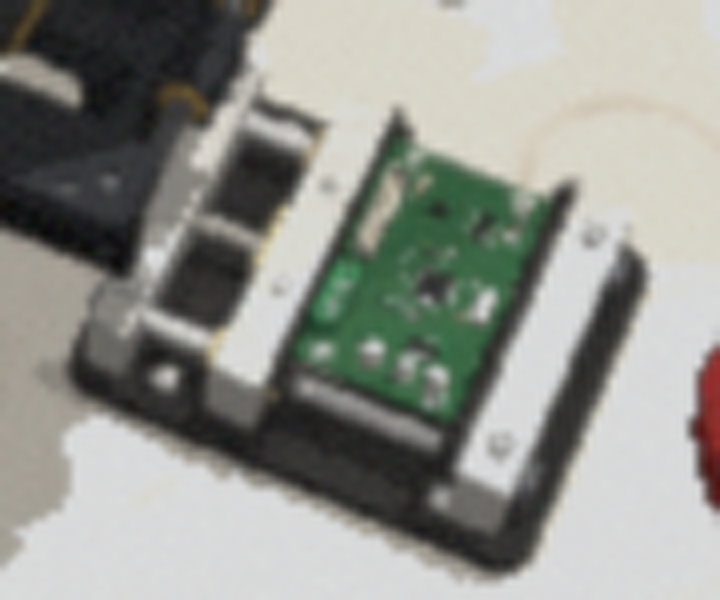

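The tool is over the thumb screw and the vice and board are unchanged. Next is the terminal at about (496, 284.5).

Emit:
{"api": "step_arm", "payload": {"steps": [[[0,0,-0.02],[0,0,0],0],[[0.01,0.002,-0.034],[0,0,0],0],[[0.035,0.008,-0.034],[0,0,0],0],[[0.06,0.015,-0.034],[0,0,0],0],[[0.08,0.02,-0.034],[0,0,0],0]]}}

```text
t: 14.67
tcp_pos: [497.2, 285.2, 111.0]
eef_rot: [179.9, -0.1, 62.5]
ft_force: [0.1, -0.4, 0.3]
grip_width: 0.4
finger_force: 0.0
```

Emit:
{"api": "step_arm", "payload": {"steps": [[[0,0,0],[0,0,0],0],[[0,0,0.005],[0,0,0],0],[[0,0,0.011],[0,0,0],0],[[0,0,0.017],[0,0,0],0],[[0,0,0.021],[0,0,0],0]]}}

```text
t: 15.08
tcp_pos: [494.4, 283.0, 87.7]
eef_rot: [-179.9, 0.1, 62.5]
ft_force: [-0.6, -0.4, 0.2]
grip_width: 0.4
finger_force: 0.0
```

Emit:
{"api": "step_arm", "payload": {"steps": [[[0,0,0],[0,0,0],0],[[0,0,0],[0,0,0],0],[[0,0,0],[0,0,0],0],[[0,0,0],[0,0,0],0],[[0,0,0],[0,0,0],0]]}}

```text
t: 15.5
tcp_pos: [496.0, 284.0, 89.7]
eef_rot: [180.0, -0.0, 62.5]
ft_force: [-0.0, -0.7, -0.0]
grip_width: 0.1
finger_force: 0.0
```

Emit:
{"api": "step_arm", "payload": {"steps": [[[0,0,0],[0,0,0],0],[[0,0,0],[0,0,0],0],[[0,0,0],[0,0,0],0],[[0,0,0],[0,0,0],0],[[0,0,0],[0,0,0],0]]}}

```text
t: 15.92
tcp_pos: [495.7, 284.0, 89.3]
eef_rot: [180.0, 0.0, 62.5]
ft_force: [0.0, 0.2, 1.1]
grip_width: 0.5
finger_force: 0.0
```

Emit:
{"api": "step_arm", "payload": {"steps": [[[0,0,0],[0,0,0],0],[[0,0,0],[0,0,0],0],[[0,0,0],[0,0,0],0],[[0,0,0],[0,0,0],0],[[0,0,0],[0,0,0],0]]}}

```text
t: 16.33
tcp_pos: [495.7, 284.0, 89.2]
eef_rot: [180.0, -0.0, 62.5]
ft_force: [-0.6, -0.9, -0.4]
grip_width: 0.5
finger_force: 0.0
```

Emit:
{"api": "step_arm", "payload": {"steps": [[[0,0,0],[0,0,0],0],[[0,0,0],[0,0,0],0],[[0,0,0],[0,0,0],0],[[0,0,0],[0,0,0],0],[[0,0,0],[0,0,0],0]]}}

```text
t: 16.75
tcp_pos: [495.7, 284.0, 89.2]
eef_rot: [-180.0, 0.0, 62.5]
ft_force: [0.2, 1.0, -0.1]
grip_width: 0.4
finger_force: 0.0
```

Emit:
{"api": "step_arm", "payload": {"steps": [[[0,0,0],[0,0,0],0],[[0,0,0],[0,0,0],0],[[0,0,0],[0,0,0],0],[[0,0,0],[0,0,0],0],[[0,0,0],[0,0,0],0]]}}

```text
t: 17.17
tcp_pos: [495.7, 284.0, 89.2]
eef_rot: [-180.0, 0.0, 62.5]
ft_force: [1.0, 0.7, -0.1]
grip_width: 0.4
finger_force: 0.0
```

Emit:
{"api": "step_arm", "payload": {"steps": [[[0,0,0],[0,0,0],0],[[0,0,0],[0,0,0],0],[[0,0,0],[0,0,0],0],[[0,0,0],[0,0,0],0],[[0,0,0],[0,0,0],0]]}}

```text
t: 17.58
tcp_pos: [495.7, 284.0, 89.2]
eef_rot: [-180.0, 0.0, 62.5]
ft_force: [-0.4, 0.8, -0.2]
grip_width: 0.3
finger_force: 0.0
```

Emit:
{"api": "step_arm", "payload": {"steps": [[[0,0,0],[0,0,0],0],[[0,0,0],[0,0,0],0],[[0,0,0],[0,0,0],0],[[0,0,0],[0,0,0],0],[[0,0,0],[0,0,0],0]]}}

```text
t: 18.0
tcp_pos: [495.7, 284.0, 89.2]
eef_rot: [180.0, -0.0, 62.5]
ft_force: [0.1, 0.2, 0.0]
grip_width: 0.5
finger_force: 0.0
```

Emit:
{"api": "step_arm", "payload": {"steps": [[[0,0,0],[0,0,0],0],[[0,0,0],[0,0,0],0],[[0,0,0],[0,0,0],0],[[0,0,0],[0,0,0],0],[[0,0,0],[0,0,0],0]]}}

```text
t: 18.42
tcp_pos: [495.7, 284.0, 89.2]
eef_rot: [180.0, 0.0, 62.5]
ft_force: [-0.4, -0.5, 0.5]
grip_width: 0.2
finger_force: 0.0
```

Emit:
{"api": "step_arm", "payload": {"steps": [[[0,0,0],[0,0,0],0],[[0,0,0],[0,0,0],0],[[0,0,0],[0,0,0],0],[[0,0,0],[0,0,0],0],[[0,0,0],[0,0,0],0]]}}

```text
t: 18.83
tcp_pos: [495.7, 284.0, 89.2]
eef_rot: [-180.0, -0.0, 62.5]
ft_force: [0.5, 0.8, 0.8]
grip_width: 0.4
finger_force: 0.0
```

```bash
python3 - <<'E'
from rig import ctrl
import cv2
g=ctrl.grab_frame("side")
cv2.imwrite("pics/s5.png",cv2.resize(g["color"][205:280,295:385,::-1],None,fx=8,fy=8,interpolation=cv2.INTER_CUBIC))
E
```

```text
(no output)
```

View pics/s5.png

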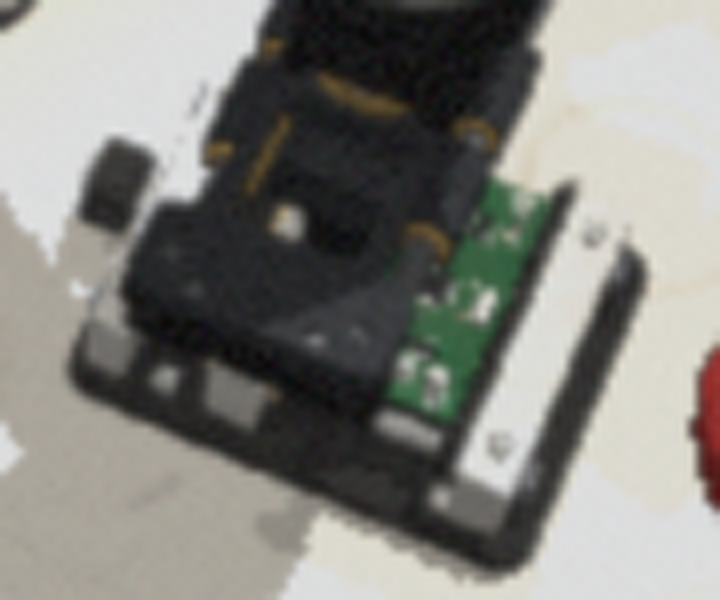

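The gripper is steady over the terminal end of the board, which hasn't moved, and no contact force shows. I'm handing the job in.

```bash
python3 -c "
from rig import ctrl
print(ctrl.sign_off())"
```

```text
the job is handed in; nothing more can be done
None
```

I pushed the jaw up until the board sat square and held, at about 14 N sideways. I then pointed at the thumb screw and, after it, the green terminal for over three seconds each, and handed the job in still over the terminal; the hand-in returned no verdict.

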